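# Find the blocked biscuit press

### The arm

A 6-joint arm with a two-finger parallel gripper is mounted at the origin on the work surface. World frame = base frame: x ahead of the robot, y to its left, z up, the work surface at z = 0. Lengths are in m, angles in degrees, forces in N, time in s.
With the tool pointing down it reaches from about 0.35 to 0.875 m from the base axis. Payload 4.2 kg.
Tool frame: the origin (TCP) lies midway between the tips of the shut fingers; the grasp point (between the pads) lies 19 mm behind it; z points along the fingers, y is the line along which they close (so a half turn about z gives the same grasp; the last joint's range is limited). The gripper opens to 87 mm and grips with 3 to 60 N. Pads are 19 mm wide; open, the fingers measure 117 mm over their backs; the gripper's body (75 mm by 190 mm) begins 51 mm behind the grasp point.
Start: joints at [-56.459, 22.042, 0.453, 0, -68.411, -14.817], TCP at [0.201, -0.592, 0.223] pointing down, gripper open.
Joint ranges: [-179.83, 179.83], [-69.29, 118.12], [-61.27, 80.66], [-181.25, 117.63], [-171.15, -9.14], [-177.46, 177.46]. Speed limits (degrees/s): [159.86, 159.86, 180, 180, 180, 180].

### API

Orientations are given as [roll, pitch, yaw] about the fixed x, y, z axes, in that order (R = Rz(yaw) Ry(pitch) Rx(roll)).
In Python, from workcell import env gives the robot as it stands. The module is installed in compiled form; this text tells all that it offers. Calls block until the motion is done:
- env.goto(position, orientation): joint-space move of the TCP to a pose.
- env.move_straight(position, rotation=None, rate=0.15, force_limit=None): straight line of the TCP; rotation=None keeps the orientation; rate is the mean speed in m/s. With force_limit (N) it stops when the force on the tool has changed by that much, and returns True; else False.
- env.set_joints(angles): joint-space move.
- env.gripper_to(opening, grasp_force=None): opening from 0.0 (shut) to 1.0 (fully open); grasp_force is the grip in N (None keeps the last); returns when the fingers have stopped.
- env.dwell(seconds).
- env.inverse_kinematics(position, orientation): joint angles nearest the present ones, or None.
- env.read_state(): the state.
- env.grab_frame(name): name is "side" or "top"; returns a dict with "image" (384x512x3 uint8, blue, green, red), "fx", "fy", "cx", "cy" (pixels), "D" ([k1, k2, p1, p2, k3] as OpenCV has them; the pictures are not rectified), "position" and "orientation" of the camera in the world. Camera axes: x right, y up, looking along -z (the intrinsics and any distortion apply to the point x, -y, -z); pixel columns grow to the right and rows downward; lengths in m; the calibration is good to about 2 mm. A picture is of the moment at which its call begins. There is no depth.
A pose or a line that the arm cannot do raises env.Unreachable and nothing moves.
- env.close_job(): hands the job in; it is judged then, once.
Trained networks look in a picture, given as the dict that the camera call returned (one of the last four; its "shot" number tells which), for a name from the list of things; names that differ only in an ending like _2 or _b are one class to them, and where a whole thing is asked for, a point or a joint stands for the part that bears it (a point fixed in the world has none). Each returns a list of dicts, best first, with "score" (0 to 1); they miss things now and then, are a little off and sometimes report something else, mostly with a low value. They report only what shows in the picture. A call takes as long as a camera call. They do not tell look-alikes from the thing itself.
- env.search_frame(picture, thing): "xyz" ([x, y, z] in m, in world coordinates, good to about 4 mm: the middle of the surface that is visible of it).
- env.trace(picture, thing): "mask" (384x512 bool, what is visible of it).
The state is a dict: "clock": time; "joint_positions": joint angles; "qvel": joint speeds; "joint_torque": joint torques, N m; "position": TCP position; "tool_rot": TCP orientation; "force": force on the tool from outside, world axes, zero at the start; "wrist_torque": the same for the moment, N m; "opening": opening from 0.0 (shut) to 1.0 (fully open); "finger_force": force on a finger pad.
Only numpy, scipy, OpenCV 4.12 (cv2) and the standard library are available. Lean on these libraries where they do the work, as an engineer would, in place of code of your own. Each camera call takes 0.05 s, during which the arm holds its last target. There are 200 camera calls.

### The job

One of the three biscuit presses has a bung stuck inside. Press each plunger down gently: where it runs freely push it fully home and leave that press standing where it is; where the resistance climbs part-way, stop without forcing it (never more than 20 N) and set that press down gently, upright, in the wooden tray. Leave the pot, tagine and whisk alone.

Things in the scene. Friction and masses are not known exactly. Their poses are not given: they have to be found in the camera images.
- press_a: One of three look-alike biscuit presses: upright steel cylinder, plunger on top, loose on the ledge, 0.4 to 0.6 kg. Origin: centre of its underside, z up its axis. Foot 68 mm across, 6 mm thick; barrel 46 mm across up to z = 84 mm, where it can be gripped from above, fingers either side of the plunger (cap 28 mm). One of the three (it varies) has an unseen rubber bung inside.
- plunger_a: Plunger of press_a: wooden cap 28 mm across on a rod. Origin: centre of the cap's top, 118 mm above the press's underside when up, 97.5 mm when home on a rubber buffer (5 N per mm). Starts 0 to 4 mm down, stays where left. Steady resistance 2 to 5 N, differing by press; with the bung it climbs by 5 N per mm past 11 mm of travel, springing back a little. Over 20 N on it is forcing.
- press_b: One of three look-alike biscuit presses: upright steel cylinder, plunger on top, loose on the ledge, 0.4 to 0.6 kg. Origin: centre of its underside, z up its axis. Foot 68 mm across, 6 mm thick; barrel 46 mm across up to z = 84 mm, where it can be gripped from above, fingers either side of the plunger (cap 28 mm). One of the three (it varies) has an unseen rubber bung inside.
- plunger_b: Plunger of press_b: wooden cap 28 mm across on a rod. Origin: centre of the cap's top, 118 mm above the press's underside when up, 97.5 mm when home on a rubber buffer (5 N per mm). Starts 0 to 4 mm down, stays where left. Steady resistance 2 to 5 N, differing by press; with the bung it climbs by 5 N per mm past 11 mm of travel, springing back a little. Over 20 N on it is forcing.
- press_c: One of three look-alike biscuit presses: upright steel cylinder, plunger on top, loose on the ledge, 0.4 to 0.6 kg. Origin: centre of its underside, z up its axis. Foot 68 mm across, 6 mm thick; barrel 46 mm across up to z = 84 mm, where it can be gripped from above, fingers either side of the plunger (cap 28 mm). One of the three (it varies) has an unseen rubber bung inside.
- plunger_c: Plunger of press_c: wooden cap 28 mm across on a rod. Origin: centre of the cap's top, 118 mm above the press's underside when up, 97.5 mm when home on a rubber buffer (5 N per mm). Starts 0 to 4 mm down, stays where left. Steady resistance 2 to 5 N, differing by press; with the bung it climbs by 5 N per mm past 11 mm of travel, springing back a little. Over 20 N on it is forcing.
- tray: Shallow square dark wooden tray, fixed, 150 x 150 mm outside, 20 mm high, walls and floor 5 mm. Origin at the centre of its underside; sides along its x and y.
- tray_in (a point): Centre of the tray's inner floor, 5 mm above the ledge; the clear floor is 140 x 140 mm.
- pot: Bystander: loose white enamel pot, 180 mm in diameter, lid knob at 150 mm, two side handles along its y. Origin at the centre of its underside.
- tagine: Bystander: loose painted ceramic tagine, 250 mm in diameter, cone top to 231 mm. Origin at the centre of its underside.
- whisk: Bystander: loose steel whisk 277 mm long lying along its x, wire end to +x, up to 57 mm high. Origin near its middle at ledge height.
Mind the look-alikes: they are no part of the job. What is shaped like the press_c but orange is not meant.

How it is judged (in metres and radians):
On the way:
1. every one of the three plungers has been pressed at least 9 mm down (z of plunger_a in the frame of press_a below 0.109 m and z of plunger_b in the frame of press_b below 0.109 m and z of plunger_c in the frame of press_c below 0.109 m), for 0.2 s.
At the end, for the whole second after the job is handed in: Two presses have their plungers home (19.5 mm of travel or more) and stand upright within 40 mm of where they were; the third, whose plunger stopped short of 19 mm, stands upright (within 0.1 rad) on the tray's floor, its axis within 55 mm of the tray's centre; all are at rest (((angle between each of press_a, press_b, press_c's own z axis and vertical below 0.1 rad and linear speed of each of press_a, press_b, press_c below 0.02 m/s and z of plunger_a in the frame of press_a above 0.099 m and horizontal distance between press_a and tray_in below 0.055 m and z of press_a in the frame of tray_in between -0.004 and 0.004 m and z of plunger_b in the frame of press_b below 0.0985 m and distance of each of press_b, press_c from where it was at the start of the episode below 0.04 m and z of plunger_c in the frame of press_c below 0.0985 m) or (angle between each of press_a, press_b, press_c's own z axis and vertical below 0.1 rad and linear speed of each of press_a, press_b, press_c below 0.02 m/s and z of plunger_a in the frame of press_a below 0.0985 m and distance of each of press_a, press_c from where it was at the start of the episode below 0.04 m and z of plunger_b in the frame of press_b above 0.099 m and horizontal distance between press_b and tray_in below 0.055 m and z of press_b in the frame of tray_in between -0.004 and 0.004 m and z of plunger_c in the frame of press_c below 0.0985 m) or (angle between each of press_a, press_b, press_c's own z axis and vertical below 0.1 rad and linear speed of each of press_a, press_b, press_c below 0.02 m/s and z of plunger_a in the frame of press_a below 0.0985 m and distance of each of press_a, press_b from where it was at the start of the episode below 0.04 m and z of plunger_b in the frame of press_b below 0.0985 m and z of plunger_c in the frame of press_c above 0.099 m and horizontal distance between press_c and tray_in below 0.055 m and z of press_c in the frame of tray_in between -0.004 and 0.004 m))); the robot touches nothing.
It fails at once if a plunger is forced: the robot presses or squeezes it with over 20 N (contact force between any of the fingers, the arm and plunger_a above 20 N or contact force between any of the fingers, the arm and plunger_b above 20 N or contact force between any of the fingers, the arm and plunger_c above 20 N).
It fails at once if a press is tipped over (more than 0.5 rad) (angle between any of press_a, press_b, press_c's own z axis and vertical above 0.5 rad).
It fails at once if a press is dropped or banged onto the tray (over 80 N) (contact force between any of press_a, press_b, press_c and tray above 80 N).
It fails at once if the pot, tagine or whisk is moved over 20 mm (distance of any of pot, tagine, whisk from where it was at the start of the episode above 0.02 m).
It also fails if it takes over 70 s, if anything falls off the work surface, if the arm or the gripper's body presses on something with over 40 N, if the wrist force passes 120 N, or if a joint passes its speed limit or range.

## Working session

There is one attempt and no reset: what is moved stays moved. The work goes in short steps, each a Python script; the robot and the scene stay as the last script left them, time stands still between calls to the robot, and variables do not carry over. Pictures are saved under pics/ and viewed, at most 10 in all, crops included, and the job is handed in when it is done.

```bash
mkdir -p pics; python3 - <<'E'
from workcell import env
import cv2,numpy as np
for n in("top","side"):
    f=env.grab_frame(n); cv2.imwrite(f"pics/{n}0.png",f["image"])
    print(n,f["position"],f["orientation"],f["fx"],f["cx"],f["cy"],f["D"])
    for t in("press_a","plunger_a","tray","pot","tagine","whisk"):
        for d in env.search_frame(f,t):
            m=None
            print(t,np.round(d["xyz"],3),round(d["score"],2))
print(env.read_state())
E
```

```text
top [ 0.42854952 -0.00517322  1.47102323] [  7.14225762   0.56102408 -89.42323676] 422.7505431938711 254.1701186200384 193.0555005438825 [-0.02452456  0.          0.          0.          0.        ]
press_a [0.526 0.28  0.064] 0.83
press_a [0.403 0.078 0.083] 0.69
press_a [ 0.483 -0.093  0.086] 0.68
press_a [0.514 0.094 0.072] 0.59
plunger_a [0.527 0.278 0.065] 0.74
plunger_a [ 0.477 -0.093  0.119] 0.61
plunger_a [0.52  0.102 0.115] 0.6
plunger_a [0.52  0.534 0.107] 0.58
plunger_a [0.531 0.29  0.11 ] 0.5
plunger_a [0.401 0.083 0.119] 0.46
tray [ 0.576 -0.291  0.002] 0.93
tray [0.524 0.1   0.115] 0.29
tray [ 0.476 -0.093  0.121] 0.25
tray [0.515 0.534 0.109] 0.22
pot [0.518 0.535 0.107] 0.95
pot [ 0.477 -0.091  0.087] 0.38
tagine [ 0.533 -0.528  0.088] 0.9
whisk [0.752 0.001 0.026] 0.86
side [0.40659925 1.24345728 1.40813096] [  43.16555508    0.53490553 -171.79839717] 431.35092080388733 250.8191653449636 197.20879068895516 [-0.09930462  0.          0.          0.          0.        ]
press_a [0.532 0.3   0.05 ] 0.67
press_a [ 0.484 -0.076  0.052] 0.66
press_a [0.404 0.097 0.056] 0.66
[... 156 characters left out ...]
8] 0.66
{'clock': 0.7, 'joint_positions': array([-5.64583007e+01,  2.20410194e+01,  4.52927658e-01, -2.62604960e-03,
       -6.84117804e+01, -1.48163625e+01]), 'qvel': array([ 0.07404321, -0.08367294,  0.06169654,  0.00890794,  0.02968919,
        0.05743528]), 'joint_torque': array([ 2.29000907e-04, -3.90329933e+01,  1.87585902e+01,  4.22371119e+00,
        1.55312719e-02, -5.08486352e-06]), 'position': array([ 0.20066717, -0.59188038,  0.22255229]), 'tool_rot': array([ 1.79999499e+02,  2.39332994e-03, -1.61275629e+02]), 'force': array([ 0.68209837, -0.225961  ,  0.19331911]), 'wrist_torque': array([ 0.01270115,  0.03725871, -0.02826131]), 'finger_force': 0.0, 'opening': 0.9967637415451855}
```

View pics/top0.png

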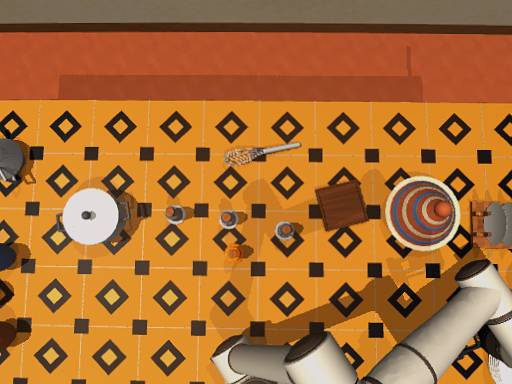

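View pics/side0.png

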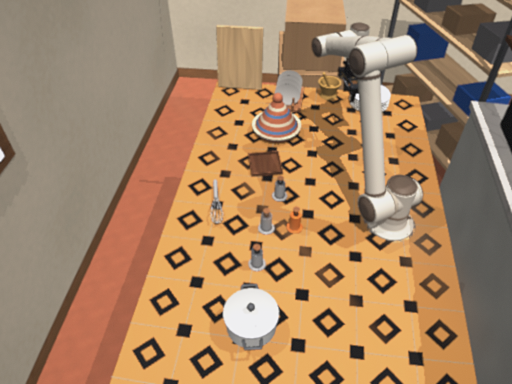

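Top view: steel presses stand at (174,213), (228,219) and (285,230). The orange look-alike is at (234,253) and is rejected by colour. The tray is at (342,205). Side view: the steel presses are at (257,257), (266,220) and (280,190), and the orange one is at (295,220). Next I fit the press outlines in both views and check a close crop.

```bash
cat > h.py <<'E'
from workcell import env
import cv2,numpy as np
from scipy.spatial.transform import Rotation as R
from scipy.optimize import minimize
def proj(f,P):
    Rw=R.from_euler('xyz',f["orientation"],degrees=True).as_matrix()
    c=(np.atleast_2d(P)-f["position"])@Rw*[1,-1,-1]
    K=np.array([[f["fx"],0,f["cx"]],[0,f["fy"],f["cy"]],[0,0,1.]])
    return cv2.projectPoints(c,np.zeros(3),np.zeros(3),K,np.array(f["D"],float))[0][:,0]
a=np.linspace(0,2*np.pi,40)
def sil(f,x,y,z0=0,cap=.116):
    m=np.zeros((384*4,512*4),np.uint8)
    for r,lo,hi in((.034,0,.006),(.023,0,.084),(.004,.08,cap),(.014,cap-.012,cap)):
        p=np.vstack([np.c_[x+r*np.cos(a),y+r*np.sin(a),0*a+z0+z] for z in(lo,hi)])
        h=cv2.convexHull(((proj(f,p)+.5)*4).astype(np.float32))
        cv2.fillPoly(m,[h.astype(np.int32)],1)
    return cv2.resize(m.astype(np.float32),(512,384),interpolation=cv2.INTER_AREA)
def fit(views,x,y):
    # views: (frame, mask)
    def c(p): return sum(1-np.minimum(s,m).sum()/np.maximum(s,m).sum() for f,m in views for s in[sil(f,*p)])
    r=minimize(c,[x,y],method='Nelder-Mead',options=dict(initial_simplex=[[x,y],[x+.008,y],[x,y+.008]],xatol=2e-4,fatol=1e-4))
    return r.x,r.fun
E
python3 - <<'E'
from h import *
F={n:env.grab_frame(n) for n in("top","side")}
T={n:env.trace(F[n],"press_a") for n in F}
for x,y in((.527,.288),(.52,.10),(.477,-.093),(.402,.083)):
    V=[]
    for n in F:
        s=sil(F[n],x,y); b=max(T[n],key=lambda d:(d["mask"]*s).sum(),default=None)
        if b is not None and (b["mask"]*s).sum()>.3*s.sum(): V.append((F[n],b["mask"].astype(np.float32)))
    out=[fit(v,x,y) for v in ([V]+[[v] for v in V])]
    print([(o[0].round(4),round(o[1],2)) for o in out])
t=env.trace(F["top"],"tray")[0]["mask"].astype(np.uint8)
print(cv2.minAreaRect(cv2.findNonZero(t)), proj(F["top"],[[.576,-.291,.02],[.526,-.291,.02]]))
im=[cv2.resize(F["top"]["image"][195:275,150:310],None,fx=4,fy=4,interpolation=2),cv2.resize(F["side"]["image"][170:280,235:315],None,fx=2.9,fy=2.9,interpolation=2)]
cv2.imwrite("pics/crop_top.png",im[0])
E
```

```text
[(array([0.536 , 0.2876]), np.float64(0.29)), (array([0.5339, 0.2842]), np.float64(0.18)), (array([0.5353, 0.2909]), np.float64(0.09))]
[(array([0.5205, 0.1017]), np.float64(0.24)), (array([0.5205, 0.1017]), np.float64(0.24))]
[(array([ 0.4826, -0.0932]), np.float64(0.28)), (array([ 0.4815, -0.0947]), np.float64(0.07)), (array([ 0.4846, -0.0869]), np.float64(0.11))]
[(array([0.4029, 0.0791]), np.float64(0.21)), (array([0.4031, 0.077 ]), np.float64(0.06)), (array([0.4029, 0.0844]), np.float64(0.06))]
((340.92864990234375, 205.2758331298828), (43.87778091430664, 43.64313888549805), 76.4295654296875) [[341.68198354 203.68150953]
 [341.90374621 218.18691418]]
```

View pics/crop_top.png

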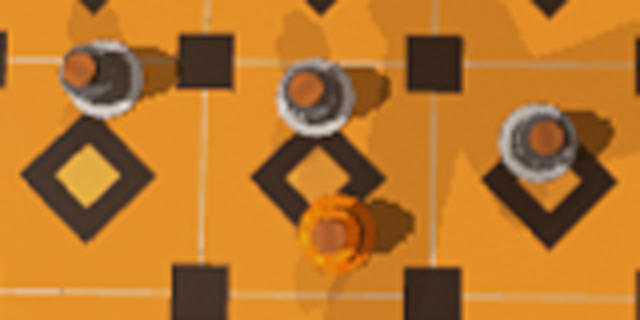

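The crop shows three steel presses at (106,78), (316,98) and (538,142), crop pixels. The orange one at (337,234) is excluded. Before reaching, I compare foot and cap pixels with the estimated positions.

```bash
python3 - <<'E'
from h import *
from scipy.optimize import least_squares
f=env.grab_frame("top")
g=env.grab_frame("side")
for (u,v),(cu,cv) in (((106,78),(79,69)),((316,98),(306,89)),((538,142),(546,138))):
    for (a_,b_),z in(((u,v),.003),((cu,cv),.115)):
        px=np.array([a_/4+149.6,b_/4+194.6])
        r=least_squares(lambda p:(proj(f,[p[0],p[1],z])[0]-px),[.5,.1])
        print(z,r.x.round(4),end=' ')
    print(proj(g,[*r.x,.003]).round(1),proj(g,[*r.x,.116]).round(1))
for d in env.search_frame(g,"press_a"): print(d["xyz"].round(3),round(d["score"],2))
s=cv2.resize(g["image"][170:280,225:325],None,fx=5,fy=5,interpolation=2)
cv2.imwrite("pics/crop_side.png",s)
E
```

```text
0.003 [0.536  0.2826] 0.115 [0.5348 0.2827] [[256.7 262. ]] [[256.8 244.7]]
0.003 [0.5203 0.099 ] 0.115 [0.5205 0.0992] [[266.  226.5]] [[266.4 208.6]]
0.003 [ 0.4841 -0.0938] 0.115 [ 0.4831 -0.0934] [[279.3 194.4]] [[280.4 176.3]]Traceback (most recent call last):
  File "<stdin>", line 11, in <module>
AttributeError: 'list' object has no attribute 'round'. Did you mean: 'count'?
```

```bash
cat >> h.py <<'E'
Y=[180,0,180]
def press(x,y):
    env.goto([x,y,.17],Y); env.move_straight([x,y,.124],rate=.1); env.dwell(.3)
    f0=np.array(env.read_state()["force"]); hit=False; z=.124; log=[]
    while z>.0955 and not hit:      # 4 mm segments, absolute force checked
        z-=.004
        hit=env.move_straight([x,y,z],rate=.012,force_limit=11)
        s=env.read_state(); df=s["force"][2]-f0[2]; log.append((round(s["position"][2]*1e3,1),round(df,1)))
        if df>9.5: break
    env.dwell(.1); s=env.read_state(); log.append(("end",round(s["position"][2]*1e3,1),(s["force"]-f0).round(1)))
    env.move_straight([x,y,.17],rate=.12)
    print(hit,log,s["clock"])
E
python3 - <<'E'
from h import *
env.gripper_to(0.0)
press(.4835,-.092)
E
```

```text
True [(np.float64(119.9), np.float64(0.6)), (np.float64(115.9), np.float64(0.0)), (np.float64(111.9), np.float64(1.8)), (np.float64(107.7), np.float64(0.4)), (np.float64(103.8), np.float64(0.5)), (np.float64(99.8), np.float64(0.6)), (np.float64(96.4), np.float64(5.5)), (np.float64(95.3), np.float64(9.2)), ('end', np.float64(95.4), array([-2.1,  2.9,  8.3]))] 9.4
```

First press ran home: the tip reached 95.4 mm with the force rising only at the end. I'm tightening the force limit so it is absolute across segments, then pressing the other two.

```bash
sed -i 's/force_limit=11)/force_limit=min(11,12.5-(env.read_state()["force"][2]-f0[2])))/' h.py
python3 - <<'E'
from h import *
press(.5205,.101)
press(.535,.2855)
E
```

```text
True [(np.float64(119.9), np.float64(0.6)), (np.float64(115.9), np.float64(-0.2)), (np.float64(112.2), np.float64(3.2)), (np.float64(107.7), np.float64(1.9)), (np.float64(103.8), np.float64(2.4)), (np.float64(99.8), np.float64(1.3)), (np.float64(96.5), np.float64(7.0)), (np.float64(96.2), np.float64(3.9)), ('end', np.float64(96.2), array([-0.6,  0.8,  2.8]))] 15.6
True [(np.float64(119.8), np.float64(0.6)), (np.float64(115.9), np.float64(0.1)), (np.float64(112.1), np.float64(1.6)), (np.float64(107.8), np.float64(2.0)), (np.float64(105.8), np.float64(6.1)), ('end', np.float64(105.8), array([-1.8, -0. ,  6.3]))] 20.45
```

The third press, at y≈0.29, stopped at 105.8 mm with the force climbing, so it has the bung. I grip it next.

```bash
python3 - <<'E'
from h import *
x,y=.535,.2855
env.gripper_to(1.0)
env.move_straight([x,y,.055],rate=.08,force_limit=8)
print(env.read_state()["position"].round(4))
env.gripper_to(0.0,grasp_force=30)
s=env.read_state(); print(s["opening"]*.087,s["finger_force"],s["force"].round(1))
env.move_straight([x,y,.075],rate=.04); 
s=env.read_state(); print(s["opening"]*.087,s["finger_force"],s["force"].round(1))
env.move_straight([x,y,.25],rate=.12)
s=env.read_state(); print(s["opening"]*.087,s["force"].round(1),s["clock"])
f=env.grab_frame("top"); g=env.grab_frame("side")
c=[cv2.resize(f["image"][130:290,130:400],(540,320)),cv2.resize(g["image"][140:300,190:325],(270,320))]
cv2.imwrite("pics/held.png",np.hstack(c)[:, :800])
for n,t in((f,"tray"),(g,"tray")):
    print([(np.round(d["xyz"],3),round(d["score"],2)) for d in env.search_frame(n,t)][:1])
E
```

```text
[0.5353 0.2858 0.0556]
0.04581972657184491 29.99615200664266 [-0.   2.2  1. ]
0.04575869596601241 29.996582574094646 [ 0.5  0.1 -6.5]
0.045364182589036614 [-0.2 -0.7 -5.7] 27.275
[(array([ 0.573, -0.29 ,  0.003]), 0.65)]
[]
```

View pics/held.png

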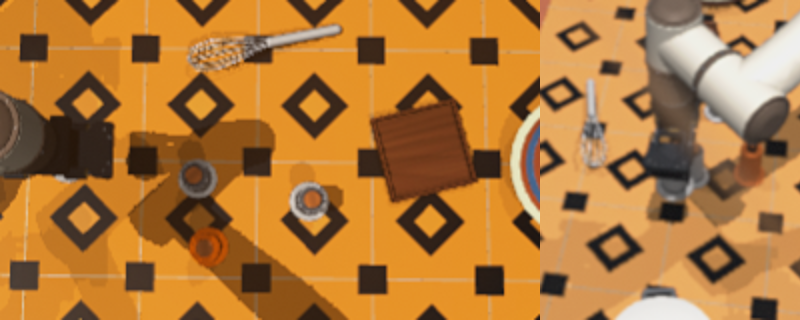

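The bunged press is held (opening 46 mm, weight about 6 N). The other two stand upright at (197,178) and (309,201) in the picture, and the tray is at (423,150). Next I carry it over and lower it gently.

```bash
python3 - <<'E'
from h import *
x,y=.573,-.287
env.move_straight([x,y,.25],rate=.15); env.move_straight([x,y,.08],rate=.1); env.dwell(.3)
s=env.read_state(); print(s["opening"]*.087,s["force"].round(1))
print(env.move_straight([x,y,.056],rate=.012,force_limit=4))
env.dwell(.2); s=env.read_state(); print(s["position"].round(4),s["force"].round(1))
env.gripper_to(1.0); env.dwell(.2)
env.move_straight([x,y,.2],rate=.1)
env.goto([.3,-.45,.3],Y); env.dwell(.3)
f=env.grab_frame("top"); g=env.grab_frame("side"); print(env.read_state()["clock"])
for n in(f,g):
  for t in("press_a","plunger_a"):
    for d in env.search_frame(n,t): print(t,np.round(d["xyz"],3),round(d["score"],2))
c=[cv2.resize(f["image"][130:290,130:400],(540,320)),cv2.resize(g["image"][130:290,190:320],(260,320))]
cv2.imwrite("pics/end.png",np.hstack(c))
E
```

```text
0.045966214847101526 [-0.3  0.2 -5. ]
True
[ 0.573  -0.2868  0.0601] [-0.4  0.9  6.5]
39.675
press_a [0.4  0.08 0.08] 0.77
press_a [0.515 0.093 0.074] 0.74
press_a [ 0.478 -0.092  0.088] 0.7
press_a [ 0.562 -0.276  0.07 ] 0.69
press_a [ 0.573 -0.287  0.003] 0.69
press_a [ 0.543 -0.535  0.098] 0.53
plunger_a [ 0.568 -0.285  0.108] 0.64
plunger_a [0.521 0.1   0.094] 0.6
plunger_a [ 0.476 -0.091  0.1  ] 0.56
plunger_a [0.401 0.084 0.118] 0.39
press_a [0.518 0.122 0.048] 0.73
press_a [ 0.482 -0.075  0.044] 0.72
press_a [0.403 0.099 0.056] 0.66
press_a [ 0.57  -0.268  0.052] 0.56
```

View pics/end.png

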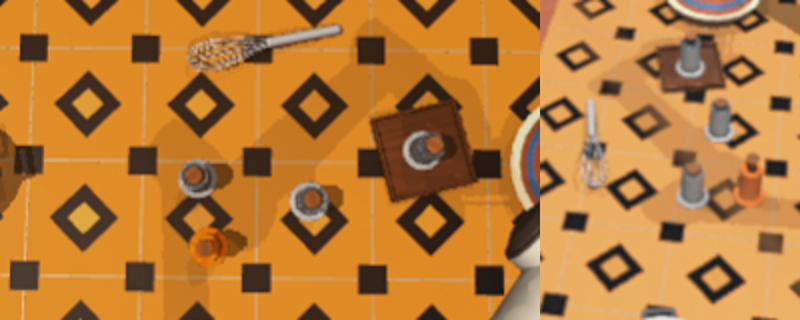

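The final picture shows the bunged press upright in the tray at (425,150). The other two stand in place at (197,178) and (309,200) with their plungers down, and nothing else has moved. Handing in.

```bash
python3 -c "
from workcell import env
print(env.close_job())"
```

```text
the job is handed in; nothing more can be done
None
```

The job is handed in (the call returned no verdict): the bunged press, the one next to the pot, stands upright in the tray, and the other two are pressed fully home and still in place.

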